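# Switch off the speaker, pull its battery pack and stand it in the charging rack

### The job

Roll the speaker's volume wheel all the way down with a fingertip (its top towards the robot, as far as it goes), then pull the battery pack straight up out of its sprung socket. Stand it on the cork mat and let go, take it again by its narrow ends, and lower it, without dropping it, upright into the empty bay of the white charging rack until it is fully down. Leave the remote control and the mug where they are.

Things in the scene. Friction and masses are not known exactly. Their poses are not given: they have to be found in the camera images.
- speaker: Grey portable speaker, fixed: a box 140 (x) by 260 (y) by 100 mm high, origin at the centre of its underside; its grille front faces its -x, towards the robot, yaw within 0.3 rad. Its flat top carries the volume wheel and the battery well. It stands on one side of the table (left or right varies), the rack on the other.
- well (a point): Centre of the battery well's floor: x 0, y +45, z 70 mm of the speaker. The well is 30 mm deep, 1.5 mm clear of the pack all round. Two guards (18 mm thick in y, 50 mm long in x, tops 44 mm above the speaker's top) stand 6 mm off the pack's narrow ends: grip it by its broad faces, fingers closing along x. Sprung detents hold the pack: 10 to 20 N straight up, over the first 12 mm.
- wheel_top (a point): Crown (highest point) of the volume wheel: x 0, y -90, z 110 mm of the speaker; axes as the speaker's. The black knurled wheel (radius 22 mm, 10 mm wide, axle along y) stands edge-on in a slot, only 10 mm of it above the top, so it cannot be turned by pinching: press a shut fingertip lightly (3 to 15 N) on the crown and stroke towards the speaker's -x.
- volume (a joint): Volume wheel angle, rad: 0 is the stop (off), up to 2.4; starts between 0.9 and 1.8. It falls as the crown moves to the speaker's -x (towards the robot), about 1 rad per 22 mm of stroke, and stays where it is left (turning takes about 1 N at the rim).
- pack: Black battery pack, loose, about 0.25 kg: an upright block 34 (x) by 56 (y) by 75 mm high, flat underside, origin at the centre of the underside, z up, alike front and back. A groove 2.5 mm deep crosses its narrow ends from 8 to 20 mm above the underside. It starts seated in the well, axes as the speaker's, its top 45 mm above the speaker's top.
- mat: Thin cork mat, fixed, 120 by 120 by 4 mm, between speaker and rack, origin at the centre of its underside; a clear spot to stand the pack on.
- bay_free: Empty bay of the fixed white rack: three bays side by side at 60 mm pitch along y, the others hold like packs; which is empty varies. Origin under its centre, 8 mm above the table. Base 90 (x) by 58 (y) by 12 mm; two upright cheeks 70 mm long in x, 5 thick, 75 high above the floor, 48 apart in y; lips 6 mm high across the x ends, 70 apart. Open above the lips.
- bay_floor (a point): Centre of the empty bay's floor, 20 mm above the table; axes as the bay's. The pack stands here with its 56 mm side along x, either way round, its top level with the cheeks: hold it by its narrow ends, fingers closing along x, entering through the open x ends.
- remote: Black remote control lying beyond the mat, 170 by 45 by 18 mm, long side along its x, origin at the centre of its underside; leave alone.
- mug: White mug, 80 mm across, 90 mm high, handle to its +y, near the table's far side; origin at the centre of its underside; leave alone.
Things that resemble listed ones, but are neither listed nor needed, are in the scene too. What is shaped like the pack but green or turquoise is not meant.

How it is judged:
On the way, in this order (a step that is already met when the one before it is completed fails the run):
1. the volume wheel is rolled to its stop while the pack is still seated (value of joint volume below 0.12 rad and z of pack in the frame of speaker below 0.076 m), for 0.2 s.
2. the pack is pulled clear of the socket (z of pack in the frame of speaker above 0.099 m), for 0.1 s.
3. the pack stands on the cork mat, let go (z of pack in the frame of mat between 0.001 and 0.009 m and horizontal distance between pack and mat below 0.085 m and angle between pack's own z axis and vertical below 0.1 rad and contact force between the fingers and pack below 0.1 N and linear speed of pack below 0.03 m/s), for 0.2 s.
At the end, for the whole second after the job is handed in: The pack stands upright (within 0.08 rad) on the floor of the empty bay (underside within 4 mm of the floor, centre within 14 mm of the bay's), released and at rest, and the volume wheel is still within 0.12 rad of its stop at 0 (horizontal distance between pack and bay_floor below 0.014 m and z of pack in the frame of bay_floor between -0.004 and 0.004 m and angle between pack's own z axis and vertical below 0.08 rad and contact force between the fingers and pack below 0.1 N and linear speed of pack below 0.02 m/s and value of joint volume below 0.12 rad); the robot touches nothing.
It fails at once if the pack is dropped or thrown (faster than 0.4 m/s while no finger touches it) (contact force between the fingers and pack below 0.02 N and linear speed of pack above 0.4 m/s).
It fails at once if the remote control is shifted by more than 30 mm (distance of remote from where it was at the start of the episode above 0.03 m).
It fails at once if the mug is shifted by more than 30 mm (distance of mug from where it was at the start of the episode above 0.03 m).
It also fails if it takes over 72 s, if anything falls off the work surface, if the arm or the gripper's body presses on something with over 40 N, if the wrist force passes 120 N, or if a joint passes its speed limit or range.

### The arm

A 6-joint arm with a two-finger parallel gripper is mounted at the origin on the work surface. World frame = base frame: x ahead of the robot, y to its left, z up, the work surface at z = 0. Lengths are in m, angles in rad, forces in N, time in s.
With the tool pointing down it reaches from about 0.35 to 0.975 m from the base axis. Payload 4.9 kg.
Tool frame: the origin (TCP) lies midway between the tips of the shut fingers; the grasp point (between the pads) lies 19 mm behind it; z points along the fingers, y is the line along which they close (so a half turn about z gives the same grasp; the last joint's range is limited). The gripper opens to 85 mm and grips with 20 to 120 N. Pads are 22 mm wide; open, the fingers measure 114 mm over their backs; the gripper's body (76 mm by 85 mm) begins 54 mm behind the grasp point. The pads swing forward as they close: fully open they stand 13 mm farther back than shut.
Start: joints at [-1.382, 0.053, 1.613, -0, 1.476, -0.119], TCP at [0.189, -0.596, 0.231] pointing down, gripper open.
Joint ranges: [-3.01, 3.01], [-1.01, 2.22], [0.06, 2.58], [-1.02, 4.17], [0.09, 2.62], [-3.14, 3.14]. Speed limits (rad/s): [2.57, 2.57, 3.14, 3.14, 3.14, 3.14].

### API

Orientations are given as a rotation vector (axis times angle).
In Python, from station import ctrl gives the robot as it stands.
- The arm moves only by the tool step_arm, never from a script. Its argument "targets" is a list of rows, each an object with "travel": the shift along the world's x, y, z as a fraction of full scale, a list of three; "angular": the turn, a rotation vector about the world's x, y, z as a fraction of full scale, a list of three; "gripper": the opening, from 0 (shut) to 1 (fully open). In form: [{"travel": [x, y, z], "angular": [rx, ry, rz], "gripper": gripper}, ...]. A call has 1 to 10 rows; each row is the pose to reach, as a shift and turn from the pose commanded when the call began; what a row does not reach only later rows make up. Full scale, the value 1, is 0.6 m for a shift and pi/4 rad for a turn. A row lasts 1/10 s, in which the tool goes at most 50 mm and 8.59 degrees, less where a joint would pass 70% of its speed; a pose out of reach is approached as far as the arm can. A call with a number of a shift or a turn outside -1 to 1 is refused whole. A call with a gripper value outside its range is refused whole. The fingers move at their own pace and stop on an object; "squeeze" is the grip in N (left out, the last holds). Time passes only in rows, so rows that repeat a pose let the fingers close. It gives the time, the measured TCP pose, the force, the opening and the grip force at its end, in the units of the state.
- ctrl.get_obs(): the state, without advancing time (a new reading comes with each control period).
- ctrl.get_image(name): name is "scene" or "top" or "wrist"; returns a dict with "img" (420x560x3 uint8, red, green, blue), "fx", "fy", "cx", "cy" (pixels), "rvec" (rotation vector, rad) and "tvec" (3), from world to camera coordinates, as OpenCV has them. Camera axes: x right, y down, z forward; pixel columns grow to the right and rows downward; lengths in m; the calibration is good to about 2 mm. A picture is of the moment at which its call begins. There is no depth.
- ctrl.finish_job(): hands the job in; it is judged then, once.
The state is a dict: "t": time; "q": joint angles; "dq": joint speeds; "effort": joint torques, N m; "tool_pos": TCP position; "tool_rot": TCP orientation; "contact_force": force on the tool from outside, world axes, zero at the start; "wrist_torque": the same for the moment, N m; "opening": finger opening in m; "grip_force": force on a finger pad.
Only numpy, scipy, OpenCV 4.12 (cv2) and the standard library are available. Lean on these libraries where they do the work, as an engineer would, in place of code of your own. Each camera call takes 0.05 s, during which the arm holds its last target. There are 200 camera calls.

## Working session

There is one attempt and no reset: what is moved stays moved. The work goes in short steps, Python scripts to look and compute and a tool call to move; the robot and the scene stay as the last step left them, time stands still between calls to the robot, and variables do not carry over. Pictures are saved under pics/ and viewed, at most 13 in all, crops included, and the job is handed in when it is done.

Besides the shell and the picture viewer there is one more tool, called in YAML: its name, and indented under it one key for each argument. step_arm: Moves the arm, as the interface text tells. Its arguments: {"type":"object","properties":{"targets":{"type":"array"},"squeeze":{"type":"number"}},"required":["targets"]}

```bash
mkdir -p pics
cat > h.py <<'E'
import numpy as np, cv2
from station import ctrl
def grab(n,f):
    d=ctrl.get_image(n); cv2.imwrite(f'pics/{f}.png',d['img'][:,:,::-1]); np.save(f'pics/{f}.npy',{k:d[k] for k in d},allow_pickle=True); return d
def load(f): return np.load(f'pics/{f}.npy',allow_pickle=True).item()
def ray(d,u,v,z):
    R=cv2.Rodrigues(np.array(d['rvec'],float))[0]; t=np.array(d['tvec'],float)
    c=-R.T@t; r=R.T@np.array([(u-d['cx'])/d['fx'],(v-d['cy'])/d['fy'],1])
    return c+r*(z-c[2])/r[2]
def proj(d,p):
    K=np.array([[d['fx'],0,d['cx']],[0,d['fy'],d['cy']],[0,0,1.]])
    return cv2.projectPoints(np.array(p,float).reshape(-1,1,3),np.array(d['rvec'],float),np.array(d['tvec'],float),K,None)[0].reshape(-1,2)
E
python3 - <<'E'
from h import *
for n in ['top','scene']:
    d=grab(n,n+'0'); print(n,d['fx'],-cv2.Rodrigues(np.array(d['rvec'],float))[0].T@np.array(d['tvec']))
print(ctrl.get_obs())
a=load('top0')['img'];b=load('scene0')['img']
cv2.imwrite('pics/top_b.png',cv2.resize(a,(800,600),interpolation=cv2.INTER_CUBIC)[:,:,::-1])
cv2.imwrite('pics/scene_b.png',cv2.resize(b,(800,600),interpolation=cv2.INTER_CUBIC)[:,:,::-1])
E
```

```text
top 484.79789728648154 [ 4.62566934e-01 -5.48756919e-04  1.12331323e+00]
scene 444.24586101575443 [1.18654727 0.13469558 0.99763586]
{'t': 0.1, 'q': array([-1.38203198e+00,  5.33195719e-02,  1.61415821e+00,  4.02272006e-06,
        1.47600921e+00, -1.19013380e-01]), 'dq': array([ 0.00018071, -0.00039539, -0.0024836 ,  0.00017826,  0.00058435,
       -0.00091944]), 'effort': array([-3.23036447e-04, -3.94906354e+01, -3.71364462e+01, -1.41345463e-04,
        3.92082991e-03, -7.54295058e-06]), 'tool_pos': array([ 0.18922487, -0.59507217,  0.23016724]), 'tool_rot': array([-3.10259588e+00, -4.81259390e-01,  9.74106816e-05]), 'contact_force': array([ 0.07742131,  0.40420965, -0.21330773]), 'wrist_torque': array([ 0.02273514, -0.02969191, -0.08079387]), 'grip_force': 0.0, 'opening': 0.08526023235292145}
```

View pics/top_b.png

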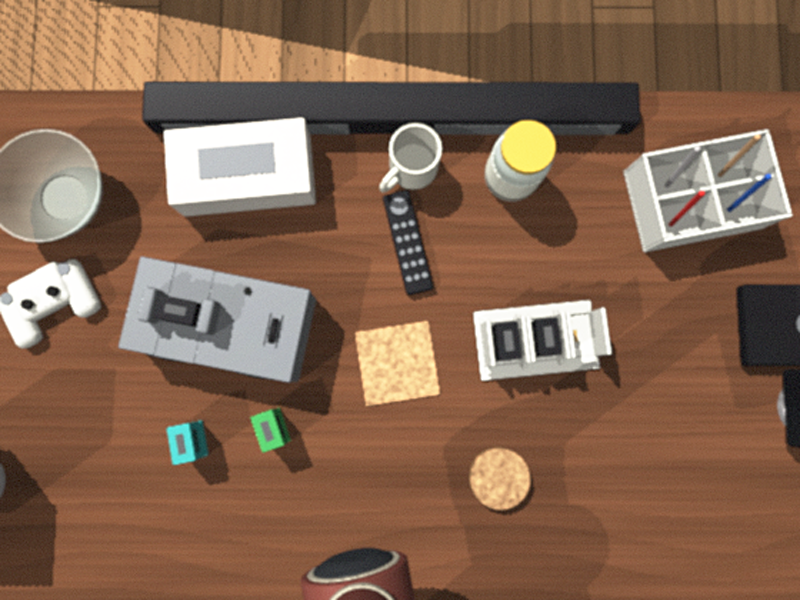

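View pics/scene_b.png

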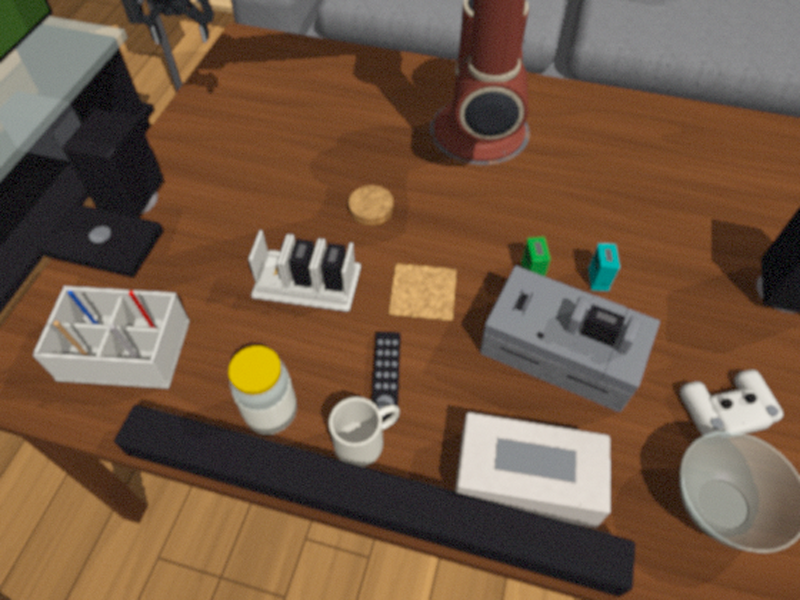

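The top view shows the speaker at left (120–315, 258–382), pack at (180,312) and wheel at (274,330). The mat is at (397,363), and the rack is at right with its rightmost bay empty, around (578,340). Next I'll enlarge the speaker and rack.

Run:
```python
from h import *
a=load('top0')['img'][:,:,::-1]
# two crops side by side: speaker x 78..228,y170..280 ; rack 325..435, 200..275
c1=cv2.resize(a[172:278,78:233],None,fx=5,fy=5,interpolation=cv2.INTER_CUBIC)
cv2.imwrite('pics/c1.png',c1)
c2=cv2.resize(a[200:290,240:436],None,fx=4,fy=4,interpolation=cv2.INTER_CUBIC)
cv2.imwrite('pics/c2.png',c2); print(c1.shape,c2.shape)
```

```text
(530, 775, 3) (360, 784, 3)
```

View pics/c1.png

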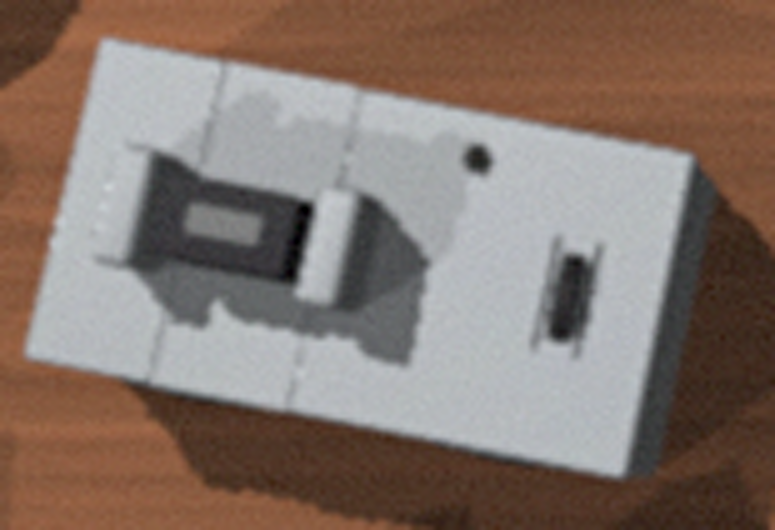

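View pics/c2.png

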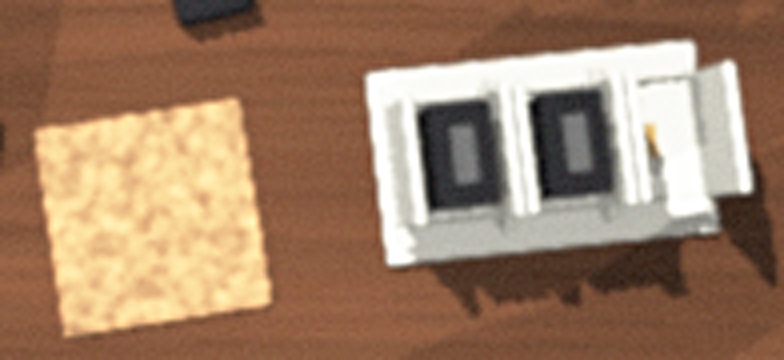

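Speaker top corners in the crop: (103,38), (693,155), (627,478) and (27,357). Mat corners: (38,128), (240,98), (270,303) and (65,335). The neighbouring packs' top labels are at (466,153) and (577,142), and the empty bay's right cheek top runs from (735,62) to (750,190).

Run:
```python
from h import *
d=load('top0')
def c1(p,z): return ray(d,78+(p[0]+.5)/5-.5,172+(p[1]+.5)/5-.5,z)
def c2(p,z): return ray(d,240+(p[0]+.5)/4-.5,200+(p[1]+.5)/4-.5,z)
S=np.array([c1(p,.1) for p in[(103,38),(693,155),(627,478),(27,357)]]);print(S.round(4))
print([np.linalg.norm(S[i]-S[i-1]).round(4) for i in range(4)])
C=S.mean(0);ey=(S[0]+S[3]-S[1]-S[2]);ex=S[0]+S[1]-S[2]-S[3]
yaw_y=np.arctan2(-ey[0],ey[1]);yaw_x=np.arctan2(ex[1],ex[0]);print('spk',C,yaw_y,yaw_x)
w=.5*(yaw_x+yaw_y);R=np.array([[np.cos(w),-np.sin(w)],[np.sin(w),np.cos(w)]])
print('well',C[:2]+R@[0,.045],'wheel',C[:2]+R@[0,-.09])
print('wheel img',c1((570,298),.11),'pack label',c1((223,223),.145))
M=np.array([c2(p,.004) for p in[(38,128),(240,98),(270,303),(65,335)]]);print('mat',M.mean(0),[np.linalg.norm(M[i]-M[i-1]).round(4) for i in range(4)])
for z in(.008,.02,.026):
  B=np.array([c2(p,z) for p in[(367,75),(695,40),(718,232),(390,265)]]);print(z,B.mean(0).round(4),[np.linalg.norm(B[i]-B[i-1]).round(4) for i in range(4)],np.arctan2(-(B[0]-B[1])[0],(B[0]-B[1])[1]))
p1=c2((466,153),.095);p2=c2((577,142),.095);print('packs',p1,p2,np.linalg.norm(p1-p2),np.arctan2(-(p1-p2)[0],(p1-p2)[1]),'bay',2*p2-p1)
print('cheek',c2((735,62),.095),c2((750,190),.095),c2((725,66),.095),c2((740,193),.095))
```

```text
[[0.6441 0.3738 0.1   ]
 [0.5942 0.1203 0.1   ]
 [0.4577 0.1457 0.1   ]
 [0.5077 0.3996 0.1   ]]
[np.float64(0.1388), np.float64(0.2583), np.float64(0.1388), np.float64(0.2587)]
spk [0.55093359 0.25984155 0.1       ] -0.19444595017121988 -0.18551809398845048
well [0.55943145 0.30403189] wheel [0.53393788 0.17146086]
wheel img [0.53245245 0.16962398 0.11      ] pack label [0.56015342 0.30515738 0.145     ]
mat [ 0.48901698 -0.01219061  0.004     ] [np.float64(0.1193), np.float64(0.1181), np.float64(0.1186), np.float64(0.1185)]
0.008 [ 0.5255 -0.2359  0.008 ] [np.float64(0.1095), np.float64(0.1912), np.float64(0.1109), np.float64(0.1888)] 0.10895825970531434
0.02 [ 0.5248 -0.2334  0.02  ] [np.float64(0.1084), np.float64(0.1892), np.float64(0.1097), np.float64(0.1868)] 0.10895825970531466
0.026 [ 0.5244 -0.2321  0.026 ] [np.float64(0.1078), np.float64(0.1882), np.float64(0.1091), np.float64(0.1858)] 0.10895825970531418
packs [ 0.52014712 -0.17695392  0.095     ] [ 0.5261171  -0.23592734  0.095     ] 0.05927482796296976 0.10088789051594035 bay [ 0.53208707 -0.29490077  0.095     ]
cheek [ 0.56896213 -0.32120965  0.095     ] [ 0.50094848 -0.32676372  0.095     ] [ 0.5668071  -0.31580641  0.095     ] [ 0.49935435 -0.32142041  0.095     ]
```

step_arm:
  targets:
    - {"travel":[0.295,0.64,0],"angular":[0,0,0.683],"gripper":0}
    - {"travel":[0.295,0.64,0],"angular":[0,0,0.683],"gripper":0}
    - {"travel":[0.295,0.64,0],"angular":[0,0,0.683],"gripper":0}
    - {"travel":[0.295,0.64,0],"angular":[0,0,0.683],"gripper":0}
    - {"travel":[0.295,0.64,0],"angular":[0,0,0.683],"gripper":0}
    - {"travel":[0.295,0.64,0],"angular":[0,0,0.683],"gripper":0}
    - {"travel":[0.295,0.64,0],"angular":[0,0,0.683],"gripper":0}
    - {"travel":[0.295,0.64,0],"angular":[0,0,0.683],"gripper":0}
    - {"travel":[0.295,0.64,0],"angular":[0,0,0.683],"gripper":0}
  squeeze: 40

```text
t: 1.0
tool_pos: [0.367, -0.2084, 0.2309]
tool_rot: [-2.863, -1.291, -0.001]
contact_force: [-0.0, -0.8, 0.0]
opening: -0.0002
grip_force: 0.0
```

step_arm:
  targets:
    - {"travel":[0.297,0.635,0],"angular":[0,0,0.683],"gripper":0}
    - {"travel":[0.297,0.635,0],"angular":[0,0,0.683],"gripper":0}
    - {"travel":[0.297,0.635,0],"angular":[0,0,0.683],"gripper":0}
    - {"travel":[0.297,0.635,0],"angular":[0,0,0.683],"gripper":0}
    - {"travel":[0.297,0.635,0],"angular":[0,0,0.683],"gripper":0}
    - {"travel":[0.297,0.635,0],"angular":[0,0,0.683],"gripper":0}
    - {"travel":[0.297,0.635,0],"angular":[0,0,0.683],"gripper":0}
    - {"travel":[0.297,0.635,0],"angular":[0,0,0.683],"gripper":0}
    - {"travel":[0.297,0.635,-0.15],"angular":[0,0,0.683],"gripper":0}
    - {"travel":[0.297,0.635,-0.15],"angular":[0,0,0.683],"gripper":0}

```text
t: 2.0
tool_pos: [0.5453, 0.1713, 0.1405]
tool_rot: [2.419, 2.003, 0.002]
contact_force: [0.6, -1.0, -0.5]
opening: -0.0003
grip_force: 0.0
```

step_arm:
  targets:
    - {"travel":[0,0,0],"angular":[0,0,0],"gripper":0}
    - {"travel":[0,0,0],"angular":[0,0,0],"gripper":0}

```text
t: 2.2
tool_pos: [0.5438, 0.1692, 0.1406]
tool_rot: [-2.421, -2.0, 0.004]
contact_force: [0.6, 0.3, 0.9]
opening: 0.0001
grip_force: 0.0
```

Run:
```python
from h import *
from scipy.spatial.transform import Rotation as Ro
o=ctrl.get_obs();R=Ro.from_rotvec(o['tool_rot']).as_matrix();print(o['tool_pos'],o['q'],'y',R[:,1],'yaw',np.arctan2(R[1,1],R[0,1]),o['contact_force'])
d=grab('wrist','w1');cv2.imwrite('pics/w1.png',d['img'][:,:,::-1])
S=[0.551,0.2598];print(proj(d,[[.5335,.171,.11],list(o['tool_pos'])]))
```

```text
[0.54377614 0.16918965 0.14056222] [ 1.71085704e-01 -3.68191573e-03  1.82574658e+00 -2.19914878e-04
  1.32218098e+00  3.60991119e-01] y [ 0.98202926 -0.18871339 -0.00240676] yaw -0.18985238695589057 [0.64535952 0.25569283 0.92362232]
[[263.48318815 252.25874365]
 [281.51401142 279.30954529]]
```

View pics/w1.png

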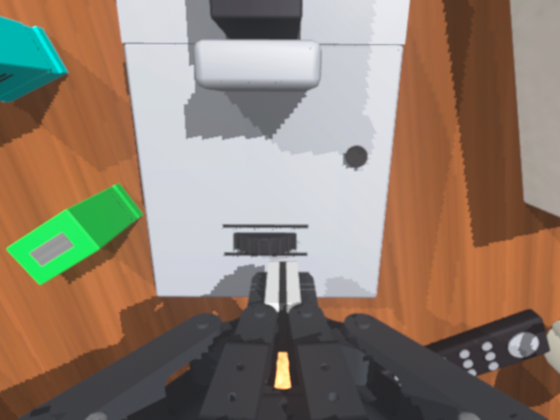

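The wheel shows at (265,242) and the shut fingertip at (282,265). Their offset matches the prediction, so I'm descending.

step_arm:
  targets:
    - {"travel":[0,0,-0.045],"angular":[0,0,0],"gripper":0}
    - {"travel":[0,0,-0.047],"angular":[0,0,0],"gripper":0}
    - {"travel":[0,0,-0.049],"angular":[0,0,0],"gripper":0}
    - {"travel":[0,0,-0.051],"angular":[0,0,0],"gripper":0}
    - {"travel":[0,0,-0.051],"angular":[0,0,0],"gripper":0}

```text
t: 2.75
tool_pos: [0.5454, 0.1694, 0.1124]
tool_rot: [2.422, 1.999, 0.003]
contact_force: [-0.6, 0.0, -0.0]
opening: -0.0003
grip_force: 0.0
```

step_arm:
  targets:
    - {"travel":[0,0,-0.002],"angular":[0,0,0],"gripper":0}
    - {"travel":[0,0,-0.002],"angular":[0,0,0],"gripper":0}

```text
t: 2.95
tool_pos: [0.5447, 0.1694, 0.1099]
tool_rot: [2.422, 2.0, 0.001]
contact_force: [0.0, 0.0, 0.2]
opening: -0.0001
grip_force: 0.0
```

step_arm:
  targets:
    - {"travel":[-0.003,0.0006,-0.0015],"angular":[0,0,0],"gripper":0}
    - {"travel":[-0.003,0.0006,-0.0015],"angular":[0,0,0],"gripper":0}

```text
t: 3.15
tool_pos: [0.5435, 0.1697, 0.1096]
tool_rot: [2.421, 2.0, 0.002]
contact_force: [0.9, -1.3, 2.8]
opening: -0.0002
grip_force: 1.5
```

step_arm:
  targets:
    - {"travel":[0,0,-0.0015],"angular":[0,0,0],"gripper":0}
    - {"travel":[0,0,-0.0015],"angular":[0,0,0],"gripper":0}

```text
t: 3.35
tool_pos: [0.5439, 0.1697, 0.1093]
tool_rot: [2.421, 1.999, 0.003]
contact_force: [-0.7, -1.9, 5.5]
opening: 0.0002
grip_force: 3.1
```

step_arm:
  targets:
    - {"travel":[-0.004,0.0008,-0.001],"angular":[0,0,0],"gripper":0}
    - {"travel":[-0.008,0.0016,-0.001],"angular":[0,0,0],"gripper":0}
    - {"travel":[-0.012,0.0023,-0.001],"angular":[0,0,0],"gripper":0}
    - {"travel":[-0.016,0.003,-0.001],"angular":[0,0,0],"gripper":0}

```text
t: 3.75
tool_pos: [0.5351, 0.1714, 0.1098]
tool_rot: [2.42, 1.998, 0.006]
contact_force: [-0.1, -2.0, 8.4]
opening: 0.0001
grip_force: 4.6
```

step_arm:
  targets:
    - {"travel":[-0.004,0.0008,0],"angular":[0,0,0],"gripper":0}
    - {"travel":[-0.008,0.0016,0],"angular":[0,0,0],"gripper":0}
    - {"travel":[-0.012,0.0023,0],"angular":[0,0,0],"gripper":0}
    - {"travel":[-0.016,0.003,0],"angular":[0,0,0],"gripper":0}

```text
t: 4.15
tool_pos: [0.5251, 0.1734, 0.1095]
tool_rot: [2.42, 1.999, 0.005]
contact_force: [-0.3, -1.2, 8.4]
opening: 0.0003
grip_force: 3.7
```

step_arm:
  targets:
    - {"travel":[0,0,0.015],"angular":[0,0,0],"gripper":0}
    - {"travel":[0.033,-0.0063,0.015],"angular":[0,0,0],"gripper":0}
    - {"travel":[0.033,-0.0063,0.015],"angular":[0,0,0],"gripper":0}
    - {"travel":[0.033,-0.0063,0.005],"angular":[0,0,0],"gripper":0}
    - {"travel":[0.033,-0.0063,0],"angular":[0,0,0],"gripper":0}
    - {"travel":[0.033,-0.0063,0],"angular":[0,0,0],"gripper":0}

```text
t: 4.75
tool_pos: [0.5449, 0.1695, 0.109]
tool_rot: [2.42, 1.999, 0.005]
contact_force: [2.2, -3.3, 7.5]
opening: -0.0002
grip_force: 3.7
```

step_arm:
  targets:
    - {"travel":[-0.004,0.0008,0],"angular":[0,0,0],"gripper":0}
    - {"travel":[-0.008,0.0016,0],"angular":[0,0,0],"gripper":0}
    - {"travel":[-0.012,0.0023,0],"angular":[0,0,0],"gripper":0}
    - {"travel":[-0.016,0.003,0],"angular":[0,0,0],"gripper":0}

```text
t: 5.15
tool_pos: [0.5353, 0.1714, 0.1098]
tool_rot: [2.42, 1.999, 0.006]
contact_force: [0.7, -1.9, 10.4]
opening: 0.0004
grip_force: 5.3
```

step_arm:
  targets:
    - {"travel":[-0.004,0.0008,0],"angular":[0,0,0],"gripper":0}
    - {"travel":[-0.008,0.0016,0],"angular":[0,0,0],"gripper":0}
    - {"travel":[-0.012,0.0023,0],"angular":[0,0,0],"gripper":0}
    - {"travel":[-0.016,0.003,0],"angular":[0,0,0],"gripper":0}

```text
t: 5.55
tool_pos: [0.526, 0.1733, 0.1096]
tool_rot: [2.419, 1.998, 0.007]
contact_force: [3.7, -1.2, 7.4]
opening: -0.0002
grip_force: 3.5
```

step_arm:
  targets:
    - {"travel":[0,0,0.015],"angular":[0,0,0],"gripper":0}
    - {"travel":[0.033,-0.0063,0.015],"angular":[0,0,0],"gripper":0}
    - {"travel":[0.033,-0.0063,0.015],"angular":[0,0,0],"gripper":0}
    - {"travel":[0.033,-0.0063,0.005],"angular":[0,0,0],"gripper":0}
    - {"travel":[0.033,-0.0063,0],"angular":[0,0,0],"gripper":0}
    - {"travel":[0.033,-0.0063,0],"angular":[0,0,0],"gripper":0}

```text
t: 6.15
tool_pos: [0.5453, 0.1693, 0.1089]
tool_rot: [2.42, 1.999, 0.005]
contact_force: [1.6, -1.8, 7.2]
opening: 0.0002
grip_force: 3.7
```

step_arm:
  targets:
    - {"travel":[-0.004,0.0008,0],"angular":[0,0,0],"gripper":0}
    - {"travel":[-0.008,0.0016,0],"angular":[0,0,0],"gripper":0}
    - {"travel":[-0.012,0.0023,0],"angular":[0,0,0],"gripper":0}
    - {"travel":[-0.016,0.003,0],"angular":[0,0,0],"gripper":0}

```text
t: 6.55
tool_pos: [0.5372, 0.1713, 0.1099]
tool_rot: [2.418, 1.997, 0.011]
contact_force: [4.9, -0.9, 7.5]
opening: 0.0
grip_force: 3.7
```

step_arm:
  targets:
    - {"travel":[-0.004,0.0008,0],"angular":[0,0,0],"gripper":0}
    - {"travel":[-0.008,0.0016,0],"angular":[0,0,0],"gripper":0}
    - {"travel":[-0.012,0.0023,0],"angular":[0,0,0],"gripper":0}
    - {"travel":[-0.016,0.003,0],"angular":[0,0,0],"gripper":0}

```text
t: 6.95
tool_pos: [0.5273, 0.1732, 0.1097]
tool_rot: [2.419, 1.998, 0.01]
contact_force: [2.3, -1.4, 7.7]
opening: -0.0003
grip_force: 3.4
```

The stop is reached: the tip now slides with about 5 N of drag. Next I lift and move over the pack.

step_arm:
  targets:
    - {"travel":[0,0,0.07],"angular":[0,0,0],"gripper":0}
    - {"travel":[0,0,0.15],"angular":[0,0,0],"gripper":1}
    - {"travel":[0.061,0.2185,0.15],"angular":[0,0,0],"gripper":1}
    - {"travel":[0.061,0.2185,0.15],"angular":[0,0,0],"gripper":1}
    - {"travel":[0.061,0.2185,0.15],"angular":[0,0,0],"gripper":1}
    - {"travel":[0.061,0.2185,0.15],"angular":[0,0,0],"gripper":1}
    - {"travel":[0.061,0.2185,0.15],"angular":[0,0,0],"gripper":1}
    - {"travel":[0.061,0.2185,0.15],"angular":[0,0,0],"gripper":1}

```text
t: 7.75
tool_pos: [0.5604, 0.3032, 0.1961]
tool_rot: [-2.422, -2.0, 0.003]
contact_force: [0.1, 0.1, 0.2]
opening: 0.0853
grip_force: 0.0
```

Run:
```python
from h import *
o=ctrl.get_obs();print(o['tool_pos'],o['opening'],o['contact_force'])
a=grab('wrist','w2');b=grab('top','t2')
c=cv2.resize(b['img'][150:290,60:240],None,fx=3,fy=3,interpolation=cv2.INTER_CUBIC)
im=np.zeros((420,800,3),np.uint8);im[:420,:410]=a['img'][:, 75:485];im[:420,410:]=c[:420,75:465]
cv2.imwrite('pics/v2.png',im[:,:,::-1])
```

```text
[0.56041146 0.30320172 0.19607691] 0.08533678146113775 [0.07421793 0.11747931 0.19106142]
```

View pics/v2.png

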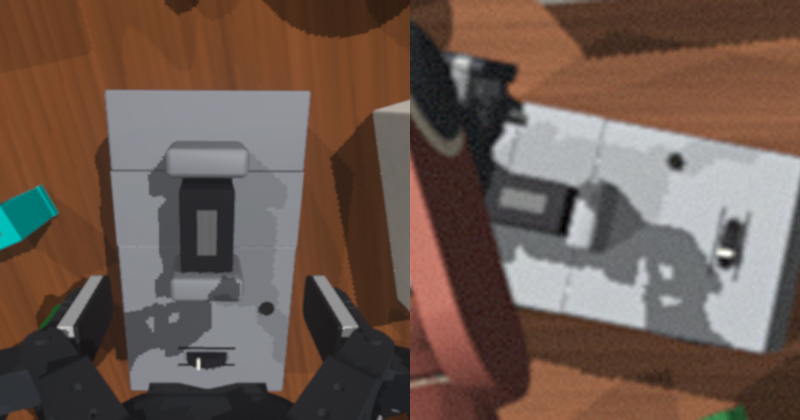

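The fingers straddle the pack (centre column 207). The wheel's white mark has moved to the -x side. I'll descend and grip.

step_arm:
  targets:
    - {"travel":[0,0,-0.06],"angular":[0,0,0],"gripper":1}
    - {"travel":[0,0,-0.11],"angular":[0,0,0],"gripper":1}
    - {"travel":[0,0,-0.142],"angular":[0,0,0],"gripper":1}
    - {"travel":[0,0,-0.142],"angular":[0,0,0],"gripper":1}
    - {"travel":[0,0,-0.142],"angular":[0,0,0],"gripper":0}
    - {"travel":[0,0,-0.142],"angular":[0,0,0],"gripper":0}
    - {"travel":[0,0,-0.142],"angular":[0,0,0],"gripper":0}
    - {"travel":[0,0,-0.142],"angular":[0,0,0],"gripper":0}
    - {"travel":[0,0,-0.142],"angular":[0,0,0],"gripper":0}
  squeeze: 60

```text
t: 8.75
tool_pos: [0.562, 0.3045, 0.1138]
tool_rot: [2.422, 2.0, 0.003]
contact_force: [-2.4, -0.4, 5.2]
opening: 0.0335
grip_force: 60.4
```

step_arm:
  targets:
    - {"travel":[0,0,0.005],"angular":[0,0,0],"gripper":0}
    - {"travel":[0,0,0.01],"angular":[0,0,0],"gripper":0}
    - {"travel":[0,0,0.015],"angular":[0,0,0],"gripper":0}
    - {"travel":[0,0,0.02],"angular":[0,0,0],"gripper":0}
    - {"travel":[0,0,0.025],"angular":[0,0,0],"gripper":0}
    - {"travel":[0,0,0.03],"angular":[0,0,0],"gripper":0}
    - {"travel":[0,0,0.04],"angular":[0,0,0],"gripper":0}
    - {"travel":[0,0,0.05],"angular":[0,0,0],"gripper":0}

```text
t: 9.55
tool_pos: [0.5622, 0.3042, 0.144]
tool_rot: [2.421, 2.0, 0.003]
contact_force: [0.1, 0.6, -1.9]
opening: 0.0338
grip_force: 62.8
```

step_arm:
  targets:
    - {"travel":[0,0,0.02],"angular":[0,0,0],"gripper":0}
    - {"travel":[0,0,0.05],"angular":[0,0,0],"gripper":0}
    - {"travel":[0,0,0.09],"angular":[0,0,0],"gripper":0}
    - {"travel":[0,0,0.11],"angular":[0,0,0],"gripper":0}
    - {"travel":[0,0,0.11],"angular":[0,0,0],"gripper":0}

```text
t: 10.05
tool_pos: [0.5631, 0.3048, 0.2122]
tool_rot: [2.421, 1.999, 0.01]
contact_force: [0.7, -0.5, -0.9]
opening: 0.0333
grip_force: 62.8
```

Run:
```python
from h import *
o=ctrl.get_obs();print(o['tool_pos'],o['opening'],o['contact_force'],o['q'])
a=grab('wrist','w3');b=grab('scene','s3')
c=cv2.resize(b['img'][120:310,330:500],None,fx=2.2,fy=2.2,interpolation=cv2.INTER_CUBIC)
im=np.zeros((420,800,3),np.uint8);im[:420,:410]=a['img'][:, 75:485];im[:418,410:410+374]=c
cv2.imwrite('pics/v3.png',im[:,:,::-1])
```

```text
[0.56308687 0.304767   0.21222972] 0.03332063520374661 [ 0.6552958  -0.49953552 -0.94553772] [ 3.79973634e-01  9.58217746e-02  1.59951620e+00 -6.26039182e-05
  1.43953899e+00  5.70108378e-01]
```

View pics/v3.png

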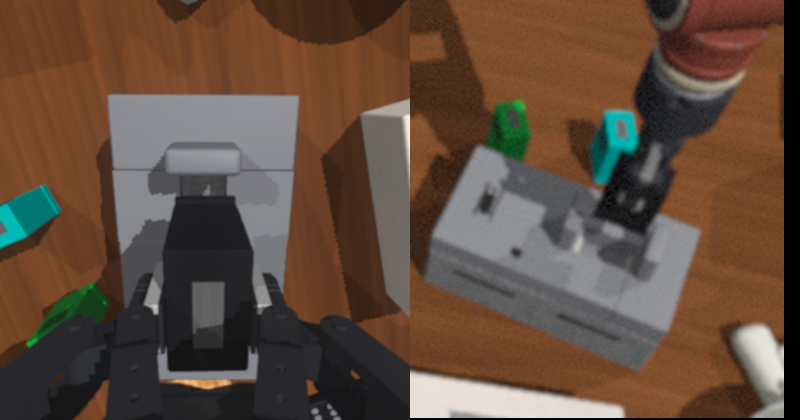

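The pack is held upright and clear of the speaker, so I'm carrying it to the mat.

step_arm:
  targets:
    - {"travel":[-0.01,-0.045,0],"angular":[0,0,0],"gripper":0}
    - {"travel":[-0.025,-0.115,0],"angular":[0,0,0],"gripper":0}
    - {"travel":[-0.042,-0.19,0],"angular":[0,0,0],"gripper":0}
    - {"travel":[-0.06,-0.27,0],"angular":[0,0,0],"gripper":0}
    - {"travel":[-0.077,-0.345,0],"angular":[0,0,0],"gripper":0}
    - {"travel":[-0.094,-0.42,0],"angular":[0,0,0],"gripper":0}
    - {"travel":[-0.108,-0.485,0],"angular":[0,0,0],"gripper":0}
    - {"travel":[-0.118,-0.5275,0],"angular":[0,0,0],"gripper":0}
    - {"travel":[-0.118,-0.5275,-0.05],"angular":[0,0,0],"gripper":0}
    - {"travel":[-0.118,-0.5275,-0.11],"angular":[0,0,0],"gripper":0}

```text
t: 11.15
tool_pos: [0.4911, -0.0136, 0.1419]
tool_rot: [2.423, 1.996, 0.003]
contact_force: [0.2, -0.1, -3.1]
opening: 0.0333
grip_force: 62.9
```

step_arm:
  targets:
    - {"travel":[0,0,-0.06],"angular":[0,0,0],"gripper":0}
    - {"travel":[0,0,-0.11],"angular":[0,0,0],"gripper":0}
    - {"travel":[0,0,-0.14],"angular":[0,0,0],"gripper":0}
    - {"travel":[0,0,-0.15],"angular":[0,0,0],"gripper":0}
    - {"travel":[0,0,-0.152],"angular":[0,0,0],"gripper":0}
    - {"travel":[0,0,-0.154],"angular":[0,0,0],"gripper":0}
    - {"travel":[0,0,-0.154],"angular":[0,0,0],"gripper":0}

```text
t: 11.85
tool_pos: [0.4912, -0.0125, 0.0503]
tool_rot: [2.421, 2.0, 0.002]
contact_force: [1.1, 0.0, -2.5]
opening: 0.0331
grip_force: 62.9
```

step_arm:
  targets:
    - {"travel":[0,0,-0.002],"angular":[0,0,0],"gripper":0}
    - {"travel":[0,0,-0.004],"angular":[0,0,0],"gripper":0}
    - {"travel":[0,0,-0.004],"angular":[0,0,0],"gripper":0}

```text
t: 12.15
tool_pos: [0.4911, -0.0125, 0.0479]
tool_rot: [2.422, 2.0, 0.001]
contact_force: [-0.9, 0.3, 1.1]
opening: 0.0335
grip_force: 62.9
```

step_arm:
  targets:
    - {"travel":[0,0,-0.002],"angular":[0,0,0],"gripper":0}
    - {"travel":[0,0,-0.002],"angular":[0,0,0],"gripper":0}

```text
t: 12.35
tool_pos: [0.4912, -0.0125, 0.0478]
tool_rot: [2.422, 2.001, 0.0]
contact_force: [-4.7, 0.9, 10.0]
opening: 0.0336
grip_force: 64.1
```

step_arm:
  targets:
    - {"travel":[0,0,0.0015],"angular":[0,0,0],"gripper":0}
    - {"travel":[0,0,0.0015],"angular":[0,0,0],"gripper":1}
    - {"travel":[0,0,0.0015],"angular":[0,0,0],"gripper":1}
    - {"travel":[0,0,0.0015],"angular":[0,0,0],"gripper":1}
    - {"travel":[0,0,0.0015],"angular":[0,0,0],"gripper":1}
    - {"travel":[0,0,0.0015],"angular":[0,0,0],"gripper":1}
    - {"travel":[0,0,0.05],"angular":[0,0,0],"gripper":1}
    - {"travel":[0,0,0.12],"angular":[0,0,0],"gripper":1}
    - {"travel":[0,0,0.19],"angular":[0,0,0],"gripper":1}
    - {"travel":[0,0,0.2],"angular":[0,0,0],"gripper":1}

```text
t: 13.35
tool_pos: [0.4941, -0.013, 0.1725]
tool_rot: [2.416, 1.995, 0.011]
contact_force: [0.7, 0.3, 0.4]
opening: 0.0854
grip_force: 0.0
```

Run:
```python
from h import *
o=ctrl.get_obs();print(o['tool_pos'],o['opening'],o['contact_force'],o['q'])
a=grab('wrist','w4');b=grab('scene','s4')
c=cv2.resize(b['img'][150:270,215:345],None,fx=3,fy=3,interpolation=cv2.INTER_CUBIC)
im=np.zeros((420,800,3),np.uint8);im[:420,:410]=a['img'][:, 75:485];im[:360,410:]=c
cv2.imwrite('pics/v4.png',im[:,:,::-1])
w=-.19;R=np.array([[np.cos(w),-np.sin(w)],[np.sin(w),np.cos(w)]])
P=[list(np.array([.4895,-.0122])+R@[sx*.017,sy*.028])+[.079] for sx,sy in[(-1,-1),(-1,1),(1,1),(1,-1)]]
print('wrist crop',proj(a,P)-[75,0]); print('scene crop',(proj(b,P)-[215,150])*3+[410,0])
```

```text
[ 0.49409456 -0.01299106  0.17251298] 0.08544029511297663 [0.6571815  0.34533757 0.39495995] [-1.76998512e-01 -2.32401240e-01  1.97907850e+00  3.63837381e-05
  1.38374156e+00  1.30557515e-02]
wrist crop [[177.55636723 250.27580887]
 [175.38824157 179.47979019]
 [222.46616203 179.37251223]
 [221.42305762 250.07992966]]
scene crop [[631.0291997   85.03761499]
 [688.93095054 107.47832978]
 [672.60883187 135.51345884]
 [614.04417661 112.39819157]]
```

View pics/v4.png

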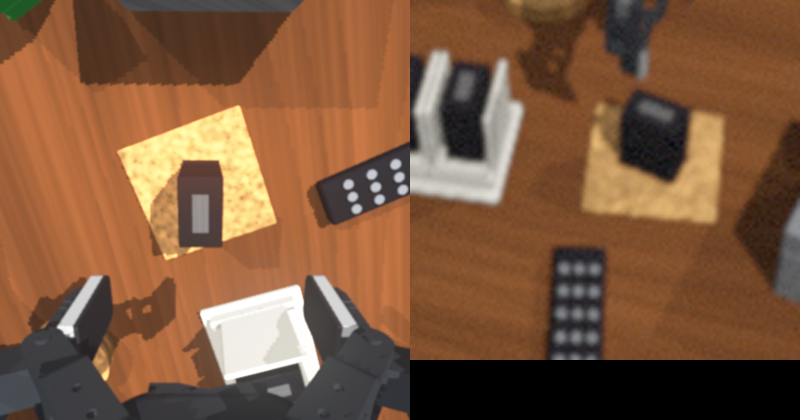

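The pack stands upright on the mat, with its top at about (200,210) in the wrist crop, as predicted. I'll turn the tool by +90° to regrasp.

step_arm:
  targets:
    - {"travel":[0,0,0],"angular":[0,0,1],"gripper":1}
    - {"travel":[0,0,0],"angular":[0,0,1],"gripper":1}
    - {"travel":[0,0,0],"angular":[0,0,1],"gripper":1}
    - {"travel":[0,0,0],"angular":[0,0,1],"gripper":1}
    - {"travel":[0,0,0],"angular":[0,0,1],"gripper":1}
    - {"travel":[0,0,0],"angular":[0,0,1],"gripper":1}

```text
t: 14.05
tool_pos: [0.4891, -0.0122, 0.163]
tool_rot: [-1.466, -2.774, 0.002]
contact_force: [0.5, -0.7, 0.6]
opening: 0.0853
grip_force: 0.0
```

step_arm:
  targets:
    - {"travel":[0,0,0],"angular":[0,0,1],"gripper":1}
    - {"travel":[0,0,0],"angular":[0,0,1],"gripper":1}
    - {"travel":[0,0,0],"angular":[0,0,1],"gripper":1}
    - {"travel":[0,0,0],"angular":[0,0,1],"gripper":1}
    - {"travel":[0,0,0],"angular":[0,0,1],"gripper":1}
    - {"travel":[0,0,0],"angular":[0,0,1],"gripper":1}
    - {"travel":[0,0,0],"angular":[0,0,1],"gripper":1}

```text
t: 14.75
tool_pos: [0.4892, -0.0122, 0.1633]
tool_rot: [-0.298, -3.123, -0.001]
contact_force: [-0.0, -0.2, -0.7]
opening: 0.0853
grip_force: 0.0
```

Run:
```python
from h import *
from scipy.spatial.transform import Rotation as Ro
o=ctrl.get_obs();R=Ro.from_rotvec(o['tool_rot']).as_matrix();print(o['tool_pos'],o['q'],'z',R[:,2],'yaw',np.arctan2(R[1,1],R[0,1]))
a=grab('wrist','w5');b=grab('top','t5')
```

```text
[ 0.48917905 -0.01218399  0.16327245] [-1.77122268e-01 -2.25570320e-01  1.98923495e+00 -4.36679463e-06
  1.38224330e+00 -1.55754059e+00] z [-4.24850414e-03  7.56116400e-04 -9.99990689e-01] yaw 1.3804192786312746
```

View pics/w5.png

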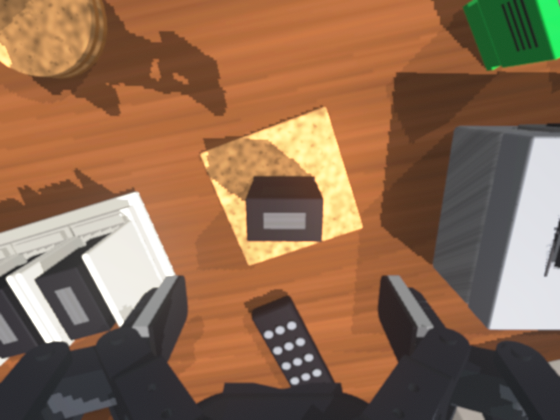

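The pack is centred between the fingers (column 284 against finger mid 283). I'll descend and grip its narrow ends.

step_arm:
  targets:
    - {"travel":[0.0017,0,-0.08],"angular":[0,0,0],"gripper":1}
    - {"travel":[0.0017,0,-0.15],"angular":[0,0,0],"gripper":1}
    - {"travel":[0.0017,0,-0.2],"angular":[0,0,0],"gripper":1}
    - {"travel":[0.0017,0,-0.2185],"angular":[0,0,0],"gripper":1}
    - {"travel":[0.0017,0,-0.2185],"angular":[0,0,0],"gripper":1}
    - {"travel":[0.0017,0,-0.2185],"angular":[0,0,0],"gripper":0}
    - {"travel":[0.0017,0,-0.2185],"angular":[0,0,0],"gripper":0}
    - {"travel":[0.0017,0,-0.2185],"angular":[0,0,0],"gripper":0}
    - {"travel":[0.0017,0,-0.2185],"angular":[0,0,0],"gripper":0}
  squeeze: 50

```text
t: 15.75
tool_pos: [0.4937, -0.0127, 0.0373]
tool_rot: [0.298, 3.123, -0.001]
contact_force: [1.2, -0.1, 5.5]
opening: 0.0558
grip_force: 54.0
```

step_arm:
  targets:
    - {"travel":[0,0,0.02],"angular":[0,0,0],"gripper":0}
    - {"travel":[0,0,0.06],"angular":[0,0,0],"gripper":0}
    - {"travel":[0,0,0.12],"angular":[0,0,0],"gripper":0}
    - {"travel":[0,0,0.18],"angular":[0,0,0],"gripper":0}
    - {"travel":[0,0,0.22],"angular":[0,0,0],"gripper":0}
    - {"travel":[0.01,-0.07,0.22],"angular":[0,0,-0.19],"gripper":0}
    - {"travel":[0.02,-0.14,0.22],"angular":[0,0,-0.38],"gripper":0}
    - {"travel":[0.03,-0.21,0.22],"angular":[0,0,-0.57],"gripper":0}
    - {"travel":[0.035,-0.235,0.22],"angular":[0,0,-0.76],"gripper":0}
    - {"travel":[0.035,-0.235,0.22],"angular":[0,0,-0.811],"gripper":0}

```text
t: 16.75
tool_pos: [0.5122, -0.1556, 0.167]
tool_rot: [-1.272, -2.872, 0.001]
contact_force: [-0.5, -0.2, -2.6]
opening: 0.0555
grip_force: 54.1
```

step_arm:
  targets:
    - {"travel":[0.01,-0.05,0],"angular":[0,0,-0.15],"gripper":0}
    - {"travel":[0.02,-0.11,0],"angular":[0,0,-0.33],"gripper":0}
    - {"travel":[0.027,-0.17,0],"angular":[0,0,-0.5],"gripper":0}
    - {"travel":[0.034,-0.21,0],"angular":[0,0,-0.65],"gripper":0}
    - {"travel":[0.034,-0.235,0],"angular":[0,0,-0.76],"gripper":0}
    - {"travel":[0.034,-0.235,0],"angular":[0,0,-0.811],"gripper":0}
    - {"travel":[0.034,-0.235,0],"angular":[0,0,-0.811],"gripper":0}
    - {"travel":[0.034,-0.235,0],"angular":[0,0,-0.811],"gripper":0}

```text
t: 17.55
tool_pos: [0.5326, -0.294, 0.1667]
tool_rot: [-2.098, -2.337, 0.0]
contact_force: [-0.3, 0.3, -2.9]
opening: 0.0556
grip_force: 54.1
```

Run:
```python
from h import *
from scipy.spatial.transform import Rotation as Ro
o=ctrl.get_obs();R=Ro.from_rotvec(o['tool_rot']).as_matrix();print(o['tool_pos'],o['q'],o['opening'],'z',R[:,2],'yaw',np.arctan2(R[1,1],R[0,1]))
a=grab('wrist','w6');b=grab('top','t6')
c=cv2.resize(b['img'][190:290,320:450],None,fx=3,fy=3,interpolation=cv2.INTER_CUBIC)
im=np.zeros((420,800,3),np.uint8);im[:420,:410]=a['img'][:, 75:485];im[:300,410:]=c
cv2.imwrite('pics/v6.png',im[:,:,::-1])
w=.104;Q=np.array([[np.cos(w),-np.sin(w)],[np.sin(w),np.cos(w)]])
P=[list(np.array([.532,-.2955])+Q@[sx*.035,sy*.029])+[.095] for sx,sy in[(-1,-1),(-1,1),(1,1),(1,-1)]]
print('cheeks wrist crop',proj(a,P)-[75,0]); print('top crop',(proj(b,P)-[320,190])*3+[410,0])
```

```text
[ 0.53260298 -0.2940418   0.16671871] [-6.26715248e-01  6.15790726e-02  1.71338892e+00  1.22005499e-05
  1.36745063e+00 -7.34419096e-01] 0.05556021155163771 z [-6.61994627e-04  4.94100342e-04 -9.99999659e-01] yaw 0.10770154863684973
cheeks wrist crop [[156.40206857 265.69787757]
 [152.53347488 186.84899304]
 [258.47438924 187.27719649]
 [254.24673222 266.08521136]]
top crop [[733.13400645 172.44431554]
 [651.54716729 180.82213182]
 [638.44420829  82.41320407]
 [719.3794611   74.17036168]]
```

View pics/v6.png

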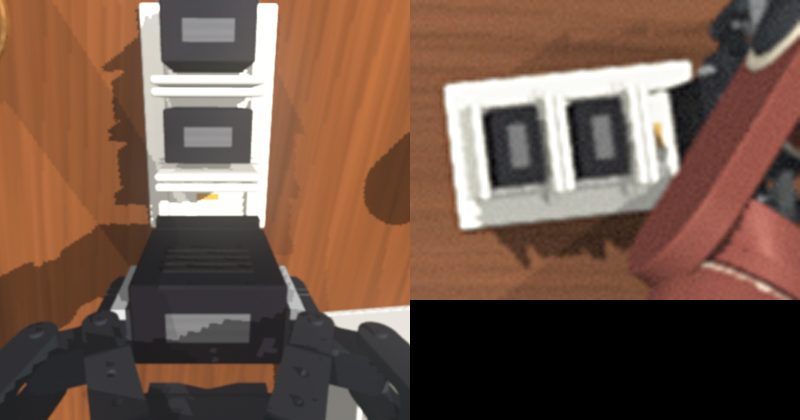

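The pack hangs over the bay with matching alignment: its centre is at column 208 and the bay cheeks span 155–257. I'm lowering it in stages.

step_arm:
  targets:
    - {"travel":[-0.001,-0.002,-0.03],"angular":[0,0,0],"gripper":0}
    - {"travel":[-0.001,-0.002,-0.05],"angular":[0,0,0],"gripper":0}
    - {"travel":[-0.001,-0.002,-0.07],"angular":[0,0,0],"gripper":0}
    - {"travel":[-0.001,-0.002,-0.08],"angular":[0,0,0],"gripper":0}
    - {"travel":[-0.001,-0.002,-0.09],"angular":[0,0,0],"gripper":0}
    - {"travel":[-0.001,-0.002,-0.09],"angular":[0,0,0],"gripper":0}

```text
t: 18.25
tool_pos: [0.532, -0.2952, 0.1118]
tool_rot: [-2.099, -2.336, 0.0]
contact_force: [-0.6, -0.8, -1.9]
opening: 0.0556
grip_force: 54.1
```

Run:
```python
from h import *
o=ctrl.get_obs();print(o['tool_pos'],o['contact_force'])
a=grab('wrist','w7');b=grab('scene','s7')
c=cv2.resize(b['img'][130:230,165:295],None,fx=3,fy=3,interpolation=cv2.INTER_CUBIC)
im=np.zeros((420,800,3),np.uint8);im[:420,:410]=a['img'][:, 75:485];im[:300,410:]=c
cv2.imwrite('pics/v7.png',im[:,:,::-1])
```

```text
[ 0.53195819 -0.29521992  0.11179924] [-0.56770506 -0.80853551 -1.93971432]
```

View pics/v7.png

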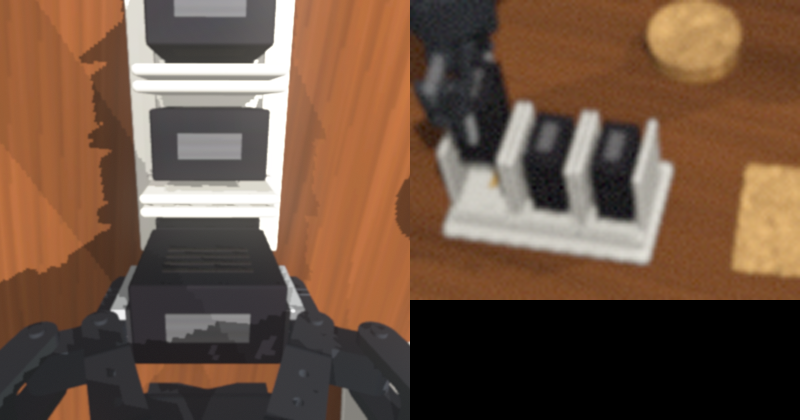

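The pack is entering between the cheeks with no contact force. Continuing down.

step_arm:
  targets:
    - {"travel":[0,0,-0.02],"angular":[0,0,0],"gripper":0}
    - {"travel":[0,0,-0.035],"angular":[0,0,0],"gripper":0}
    - {"travel":[0,0,-0.05],"angular":[0,0,0],"gripper":0}
    - {"travel":[0,0,-0.05],"angular":[0,0,0],"gripper":0}

```text
t: 18.75
tool_pos: [0.531, -0.2946, 0.0802]
tool_rot: [-2.097, -2.334, 0.001]
contact_force: [-0.3, 0.1, -1.7]
opening: 0.0557
grip_force: 54.1
```

step_arm:
  targets:
    - {"travel":[0,0,-0.015],"angular":[0,0,0],"gripper":0}
    - {"travel":[0,0,-0.03],"angular":[0,0,0],"gripper":0}
    - {"travel":[0,0,-0.04],"angular":[0,0,0],"gripper":0}
    - {"travel":[0,0,-0.046],"angular":[0,0,0],"gripper":0}
    - {"travel":[0,0,-0.046],"angular":[0,0,0],"gripper":0}

```text
t: 19.25
tool_pos: [0.5319, -0.2953, 0.0543]
tool_rot: [-2.099, -2.336, 0.0]
contact_force: [-0.1, 0.3, -2.1]
opening: 0.0559
grip_force: 54.1
```

step_arm:
  targets:
    - {"travel":[0,0,-0.002],"angular":[0,0,0],"gripper":0}
    - {"travel":[0,0,-0.004],"angular":[0,0,0],"gripper":0}
    - {"travel":[0,0,-0.004],"angular":[0,0,0],"gripper":0}

```text
t: 19.55
tool_pos: [0.5328, -0.2959, 0.0534]
tool_rot: [2.099, 2.336, 0.0]
contact_force: [0.3, -0.4, -0.5]
opening: 0.0552
grip_force: 54.0
```

step_arm:
  targets:
    - {"travel":[0,0,-0.002],"angular":[0,0,0],"gripper":0}
    - {"travel":[0,0,-0.002],"angular":[0,0,0],"gripper":0}

```text
t: 19.75
tool_pos: [0.5328, -0.2959, 0.0533]
tool_rot: [2.099, 2.336, -0.0]
contact_force: [-3.2, 1.4, 5.8]
opening: 0.0552
grip_force: 54.8
```

Floor contact at the expected height (the tool is 33 mm above the underside, so the floor is at 20 mm). Releasing and retreating.

step_arm:
  targets:
    - {"travel":[0,0,0.001],"angular":[0,0,0],"gripper":0}
    - {"travel":[0,0,0.001],"angular":[0,0,0],"gripper":1}
    - {"travel":[0,0,0.001],"angular":[0,0,0],"gripper":1}
    - {"travel":[0,0,0.001],"angular":[0,0,0],"gripper":1}
    - {"travel":[0,0,0.001],"angular":[0,0,0],"gripper":1}
    - {"travel":[0,0,0.001],"angular":[0,0,0],"gripper":1}
    - {"travel":[0,0,0.04],"angular":[0,0,0],"gripper":1}
    - {"travel":[0,0,0.1],"angular":[0,0,0],"gripper":1}
    - {"travel":[0,0,0.18],"angular":[0,0,0],"gripper":1}
    - {"travel":[0,0,0.26],"angular":[0,0,0],"gripper":1}

```text
t: 20.75
tool_pos: [0.5318, -0.2952, 0.2084]
tool_rot: [-2.099, -2.336, 0.0]
contact_force: [1.2, 0.3, -0.1]
opening: 0.086
grip_force: 0.0
```

step_arm:
  targets:
    - {"travel":[-0.15,-0.2,0.05],"angular":[0,0,0],"gripper":1}
    - {"travel":[-0.15,-0.2,0.05],"angular":[0,0,0],"gripper":1}
    - {"travel":[-0.15,-0.2,0.05],"angular":[0,0,0],"gripper":1}
    - {"travel":[-0.15,-0.2,0.05],"angular":[0,0,0],"gripper":1}
    - {"travel":[-0.15,-0.2,0.05],"angular":[0,0,0],"gripper":1}

```text
t: 21.25
tool_pos: [0.4417, -0.4166, 0.2379]
tool_rot: [2.102, 2.334, 0.001]
contact_force: [0.0, -0.4, -0.7]
opening: 0.0851
grip_force: 0.0
```

Run:
```python
from h import *
o=ctrl.get_obs();print(o['t'],o['tool_pos'],o['contact_force'],o['opening'])
a=grab('top','t8');b=grab('scene','s8')
im=np.zeros((420,800,3),np.uint8)
im[:300,:390]=cv2.resize(a['img'][190:290,320:450],None,fx=3,fy=3,interpolation=cv2.INTER_CUBIC)
im[:300,410:]=cv2.resize(b['img'][130:230,165:295],None,fx=3,fy=3,interpolation=cv2.INTER_CUBIC)
im[300:,:390]=cv2.resize(a['img'][210:250,170:300],None,fx=3,fy=3)
cv2.imwrite('pics/v8.png',im[:,:,::-1])
```

```text
21.25 [ 0.44174518 -0.41657422  0.23790714] [ 0.04885225 -0.38465772 -0.68242501] 0.08509205467696154
```

View pics/v8.png

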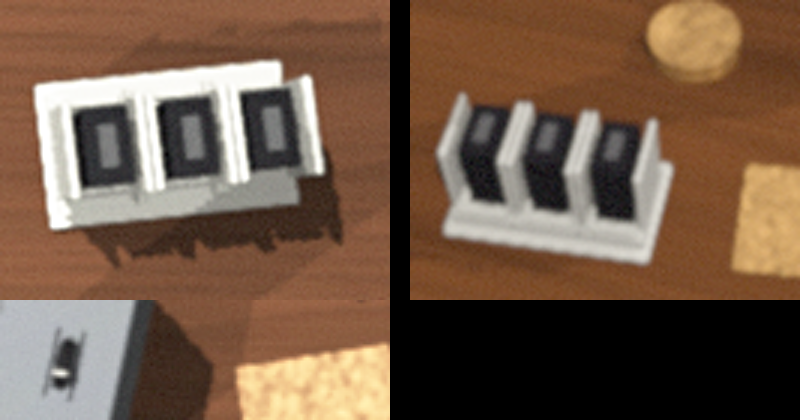

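The pack sits in the third bay, level with its neighbours: its label is at (273,130), in line with (109,145) and (192,138). The wheel's mark is still on the -x side. Handing in.

```bash
python3 -c "
from station import ctrl
print(ctrl.finish_job())"
```

```text
the job is handed in; nothing more can be done
None
```

I handed the job in at about 21 s: the volume wheel is at its stop, and the battery pack was pulled, stood on the mat, regrasped by its narrow ends and now stands fully down in the empty bay; the handover gave no pass/fail verdict.

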